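Set the tumbler to unload and empty its drum

TASK

The tumbler has finished polishing a batch of wooden plugs. Turn the selector on the grey console to the green mark first; only then tip the blue drum right over by its orange crank handle so that all four plugs drop into the white tray, and swing the drum back upright. Leave the other things on the bench where they are.

Things in the scene. Friction and masses are not known exactly. Their poses are not given: they have to be found in the camera images.
- console: fixed grey box 170 x 170 x 90 mm, left or right of the midline; origin under its centre. On its flat top the selector, and round it, on a ring of 62 mm radius, five 24 mm round marks 40 degrees apart, at 80, 40, 0, -40, -80 degrees from the console's +x (away from the robot) towards its +y (left). The first two are black; green, yellow and red share the last three in any order
- selector (a joint): angle of the selector about its vertical axis: 0 at the first black mark, growing clockwise from above, 0.698 rad from mark to mark, 2.793 at the last. It has a detent at each mark: near one it springs in and stays; going over to the next takes about 0.04 N m. It starts at one of the black marks, rarely poised between them
- selector_axis (a point): on the selector's axis at mid-height of its bar, 118 mm above the table; x axis = pointing direction. The knob is a 54 mm black disc under an upright black bar 14 mm thick, from 100 to 136 mm above the table, reaching 50 mm from the axis on the pointing side (white stripe on top, white end) and 30 mm on the other. It can be pushed sideways with the fingertips or pinched
- selector_aim (a point): the point that the selector's pointer aims at: 62 mm out from its axis along the pointing direction, at panel height, on the ring of the marks
- green_mark: flat green disc, 24 mm across, on top of the console, 90 mm above the table; origin at its centre: where the selector has to point
- yellow_mark: flat yellow disc like the green one; a wrong position
- red_mark: flat red disc like the green one; a wrong position
- stand: the tumbler's fixed frame: two grey uprights 160 mm high, 174 mm apart, on dark feet, a grey motor box on the -y side; origin on the table under the middle of the drum; its x axis points the way the drum tips, away from the robot; its y axis runs along the hinge, towards the crank's side
- drum (a joint): tilt of the blue drum about its hinge: 0 upright (a stop), 2.3 fully tipped over to the stand's +x (a stop). The hinge is stiff: the drum stays where it is left; turning it takes 3 to 5 N at the handle. The drum is an open round tub 95 mm high, 110 mm across at the rim, 84 mm at the foot
- drum_axis (a point): fixed point on the hinge axis level with the middle of the handle, 140 mm above the table, 133 mm to the stand's +y from the drum's middle
- drum_handle (a point): middle of the orange crank handle, a round bar 14 mm thick, 55 mm long, parallel to the hinge, 65 mm from it; the steel crank arm is on its drum side. Drum upright: 59 mm from the axis to the stand's -x (the robot), 26 mm above it. It swings up over the axis (205 mm above the table) to 59 mm on +x. Pinch it across from above and carry it in an arc (it turns in the fingers), or push it
- tray: loose white open tray 260 x 140 x 45 mm, walls 4 mm, lying under the drum between the uprights, long side along the stand's x and reaching out beyond the drum; origin at the centre of its underside
- plug0: wooden plug, a short cylinder 22 mm across, 18 mm long, in the drum at the start; origin at the centre of one end face (the underside at the start)
- plug1: wooden plug, a short cylinder 22 mm across, 18 mm long, in the drum at the start; origin at the centre of one end face (the underside at the start)
- plug2: wooden plug, a short cylinder 22 mm across, 18 mm long, in the drum at the start; origin at the centre of one end face (the underside at the start)
- plug3: wooden plug, a short cylinder 22 mm across, 18 mm long, in the drum at the start; origin at the centre of one end face (the underside at the start)
- tape: roll of yellow tape lying flat, 90 mm across, 25 mm high; origin under its centre
- screwdriver: screwdriver lying on the table at the left, about 0.2 m long; bystander
- jar: glass jar with a cap, 64 mm across, 90 mm high; bystander
- bluebin: loose blue open bin 160 x 120 x 80 mm; bystander
- wrench: steel wrench lying on the table; bystander
- carton: small cardboard carton 120 x 90 x 70 mm; bystander

How it is judged:
On the way, in this order (a step that is already met when the one before it is completed fails the run):
1. the selector points at the green mark (within 12 mm on the ring of marks, about 11 degrees), with the drum still upright (horizontal distance between selector_aim and green_mark below 0.012 m and value of joint drum below 0.4 rad), for 0.3 s.
2. the drum is tipped over by at least 1.7 rad (97 degrees) and all four plugs are down in the white tray (value of joint drum above 1.7 rad and x of plug0 in the frame of tray between -0.126 and 0.126 m and y of plug0 in the frame of tray between -0.066 and 0.066 m and z of plug0 in the frame of tray between -0.002 and 0.045 m and x of plug1 in the frame of tray between -0.126 and 0.126 m and y of plug1 in the frame of tray between -0.066 and 0.066 m and z of plug1 in the frame of tray between -0.002 and 0.045 m and x of plug2 in the frame of tray between -0.126 and 0.126 m and y of plug2 in the frame of tray between -0.066 and 0.066 m and z of plug2 in the frame of tray between -0.002 and 0.045 m and x of plug3 in the frame of tray between -0.126 and 0.126 m and y of plug3 in the frame of tray between -0.066 and 0.066 m and z of plug3 in the frame of tray between -0.002 and 0.045 m), for 0.2 s.
At the end, for the whole second after the job is handed in: The selector rests at the green mark (aim point within 12 mm of the mark's centre), the drum is back upright within 0.2 rad (11 degrees) and still, and all four plugs lie at rest inside the white tray, which stands flat on the table (horizontal distance between selector_aim and green_mark below 0.012 m and value of joint drum below 0.2 rad and velocity of joint drum between -0.1 and 0.1 rad/s and angle between tray's own z axis and vertical below 0.1 rad and x of plug0 in the frame of tray between -0.126 and 0.126 m and y of plug0 in the frame of tray between -0.066 and 0.066 m and z of plug0 in the frame of tray between -0.002 and 0.045 m and x of plug1 in the frame of tray between -0.126 and 0.126 m and y of plug1 in the frame of tray between -0.066 and 0.066 m and z of plug1 in the frame of tray between -0.002 and 0.045 m and x of plug2 in the frame of tray between -0.126 and 0.126 m and y of plug2 in the frame of tray between -0.066 and 0.066 m and z of plug2 in the frame of tray between -0.002 and 0.045 m and x of plug3 in the frame of tray between -0.126 and 0.126 m and y of plug3 in the frame of tray between -0.066 and 0.066 m and z of plug3 in the frame of tray between -0.002 and 0.045 m and linear speed of each of plug0, plug1, plug2, plug3 below 0.05 m/s); the robot touches nothing.
It fails at once if the drum is tipped more than 0.5 rad while the selector is not at the green mark (more than 15 mm off) (value of joint drum above 0.5 rad and horizontal distance between selector_aim and green_mark above 0.015 m).
It fails at once if a bystander (tape, screwdriver, jar, loose blue bin, wrench, carton) is moved by more than 40 mm (distance of any of tape, screwdriver, jar, bluebin, wrench, carton from where it was at the start of the episode above 0.04 m).
It also fails if it takes over 72 s, if anything falls off the work surface, if the arm or the gripper's body presses on something with over 40 N, if the wrist force passes 120 N, or if a joint passes its speed limit or range.

ROBOT

A 6-joint arm with a two-finger parallel gripper is mounted at the origin on the work surface. World frame = base frame: x ahead of the robot, y to its left, z up, the work surface at z = 0. Lengths are in m, angles in rad, forces in N, time in s.
With the tool pointing down it reaches from about 0.225 to 0.875 m from the base axis. Payload 3.4 kg.
Tool frame: the origin (TCP) lies on the mounting face of the last link; the fingertips stand 173 mm ahead of it and the grasp point (between the pads) lies 155 mm ahead of it; z points along the fingers, y is the line along which they close (so a half turn about z gives the same grasp; the last joint's range is limited). The gripper opens to 85 mm and grips with 20 to 120 N. Pads are 22 mm wide; open, the fingers measure 114 mm over their backs; the gripper's body (76 mm by 85 mm) begins 54 mm behind the grasp point. The pads swing forward as they close: fully open they stand 13 mm farther back than shut.
Start: joints at [-1.441, 0.276, 1.505, -0, 1.361, -0.121], TCP at [0.143, -0.557, 0.405] pointing down, gripper open.
Joint ranges: [-2.89, 2.89], [-0.75, 2.08], [0.22, 2.7], [-1.18, 4.32], [0.11, 2.71], [-2.7, 2.7]. Speed limits (rad/s): [2.57, 2.57, 3.14, 3.14, 3.14, 3.14].

INTERFACE

Orientations are given as a unit quaternion [w, x, y, z].
In Python, from rig import manip gives the robot as it stands.
- The arm moves only by the tool carry_out, never from a script. Its arguments are lists of equal length, an entry for each row: "linear": the shift along the world's x, y, z each as a share of 500 mm, from -1 to 1, a list of three; "angular": the turn, a rotation vector about the world's x, y, z each as a share of 0.08 rad, from -1 to 1, a list of three; "hand": the opening, from 0 (shut) to 1 (fully open). In form: {"linear": [[x, y, z], ...], "angular": [[rx, ry, rz], ...], "hand": [hand, ...]}. A call has 1 to 8 rows; each row shifts and turns the commanded pose from where the row before left it; what a row does not reach is not made up. A row lasts 1/12 s, in which the tool goes at most 41.7 mm and 7.16 degrees, less where a joint would pass 70% of its speed; a pose out of reach is approached as far as the arm can. A call with a number of a shift or a turn outside -1 to 1 is refused whole. A call with a gripper value outside its range is refused whole. The fingers move at their own pace and stop on an object; "force" is the grip in N (left out, the last holds). Time passes only in rows, so rows that do not move let the fingers close. It gives the time, the measured TCP pose, the force, the opening and the grip force at its end, in the units of the state.
- manip.get_state(): the state, without advancing time (a new reading comes with each control period).
- manip.get_image(name): name is "side" or "top" or "wrist"; returns the picture (420x560x3 uint8, red, green, blue); there is no depth.
- manip.camera_params(name): a dict with "fx", "fy", "cx", "cy" (pixels), "view" (4x4, takes a point from world to camera coordinates); the wrist camera has in their place "hand_eye" (4x4, takes a point from camera to tool coordinates, whose origin is the TCP and whose axes are the flange's). Camera axes: x right, y down, z forward; pixel columns grow to the right and rows downward; lengths in m; the calibration is good to about 2 mm. A picture is of the moment at which its call begins: read the wrist's pose just before it. camera_params takes no time and is no camera call.
- manip.sign_off(): hands the job in; it is judged then, once.
The state is a dict: "clock": time; "qpos": joint angles; "qd": joint speeds; "effort": joint torques, N m; "position": TCP position; "ee_rot": TCP orientation; "contact_force": force on the tool from outside, world axes, zero at the start; "moment": the same for the moment, N m; "width": finger opening in m; "gripper_force": force on a finger pad.
Only numpy, scipy, OpenCV 4.12 (cv2) and the standard library are available. Lean on these libraries where they do the work, as an engineer would, in place of code of your own. Each camera call takes 0.05 s, during which the arm holds its last target. There are 200 camera calls.

## Working session

There is one attempt and no reset: what is moved stays moved. The work goes in short steps, Python scripts to look and compute and a tool call to move; the robot and the scene stay as the last step left them, time stands still between calls to the robot, and variables do not carry over. Pictures are saved under pics/ and viewed, at most 10 in all, crops included, and the job is handed in when it is done.

Besides the shell and the picture viewer there is one more tool, called after ">>>" as name(argument=value, ...), one argument or row to a line, values as JSON. carry_out: Moves the arm, as the interface text tells. Its arguments: {"type":"object","properties":{"linear":{"type":"array"},"angular":{"type":"array"},"hand":{"type":"array"},"force":{"type":"number"}},"required":["linear","angular","hand"]}

```bash
mkdir -p pics; cat > h.py <<'E'
import numpy as np,cv2
from rig import manip
def P(n): return manip.camera_params(n)
def ray(n,u,v):
    p=P(n);V=np.array(p['view']);R,t=V[:3,:3],V[:3,3]
    return -R.T@t, R.T@np.array([(u-p['cx'])/p['fx'],(v-p['cy'])/p['fy'],1])
def onz(n,u,v,z):
    o,d=ray(n,u,v);return o+d*(z-o[2])/d[2]
def tri(a,b):
    (o,d),(p,e)=ray(*a),ray(*b);d=d/np.linalg.norm(d);e=e/np.linalg.norm(e)
    s=np.linalg.lstsq(np.stack([d,-e],1),p-o,rcond=None)[0];A=o+s[0]*d;B=p+s[1]*e
    return (A+B)/2,np.linalg.norm(A-B)
def snap(n,f):
    im=manip.get_image(n);cv2.imwrite('pics/'+f,cv2.cvtColor(im,cv2.COLOR_RGB2BGR));return im
E
python3 - <<'E'
from h import *
snap('top','t0.png');snap('side','s0.png')
for n in('top','side'):
    V=np.array(P(n)['view']);print(n,-V[:3,:3].T@V[:3,3],V[2,:3])
print(manip.get_state())
E
```

```text
top [0.49488932 0.00482511 1.35771988] [ 0.07236417 -0.01460215 -0.99727138]
side [0.25653761 1.13920251 0.89607306] [ 0.24323763 -0.8011461  -0.54680927]
{'clock': 0.1, 'qpos': array([-1.44105086e+00,  2.76514290e-01,  1.50602055e+00,  1.81532633e-05,
        1.36065169e+00, -1.20975148e-01]), 'qd': array([ 0.0010633 ,  0.00019061, -0.00139191, -0.00127415, -0.00101642,
       -0.00052448]), 'effort': array([ 1.26112041e-03, -4.17700303e+01, -2.46406031e+01, -1.68323336e-04,
        5.81171174e-03, -1.29277828e-05]), 'position': array([ 0.14264631, -0.55683239,  0.40393034]), 'ee_rot': array([-7.96970424e-04,  9.92152604e-01,  1.25030296e-01,  5.38066208e-06]), 'contact_force': array([ 0.07062931,  0.62280292, -0.76701316]), 'moment': array([-0.01725255, -0.06156442, -0.03935819]), 'gripper_force': 0.0, 'width': 0.08530646037704681}
```

View pics/t0.png

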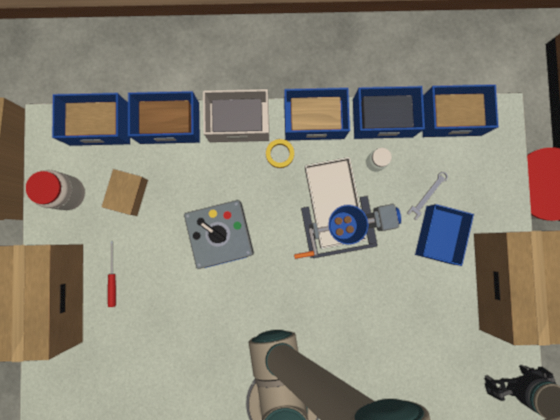

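View pics/s0.png

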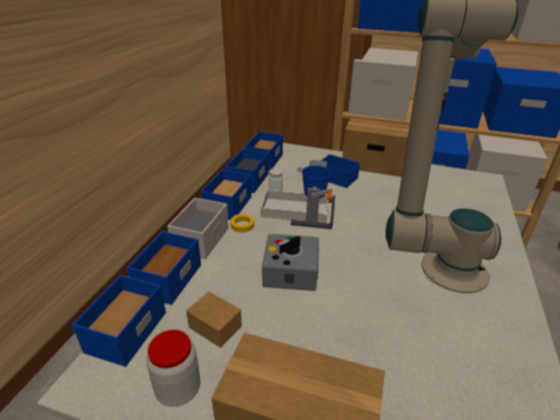

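The top view shows the console at about (218,234), the drum at about (347,225) and the orange handle at about (304,255). In the side view the console is at about (291,255) and the handle at about (331,196). I'll enlarge both.

```bash
python3 - <<'E'
import cv2
a=cv2.imread('pics/t0.png')[190:275,180:380];b=cv2.imread('pics/s0.png')[160:290,250:350]
cv2.imwrite('pics/c1.png',cv2.resize(a,None,fx=4,fy=4,interpolation=cv2.INTER_CUBIC))
cv2.imwrite('pics/c2.png',cv2.resize(b,None,fx=4,fy=4,interpolation=cv2.INTER_CUBIC))
E
```

```text
(no output)
```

View pics/c1.png

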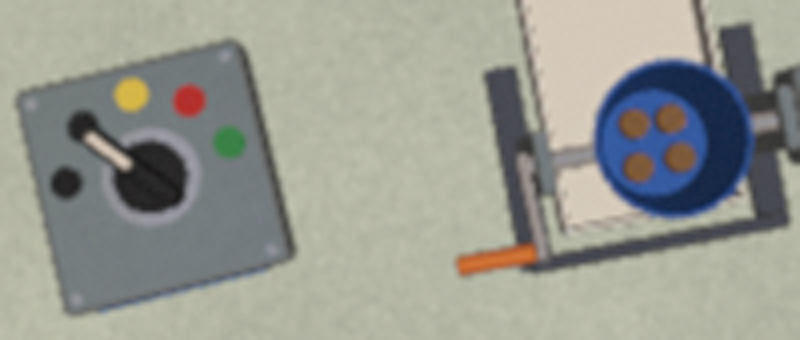

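View pics/c2.png

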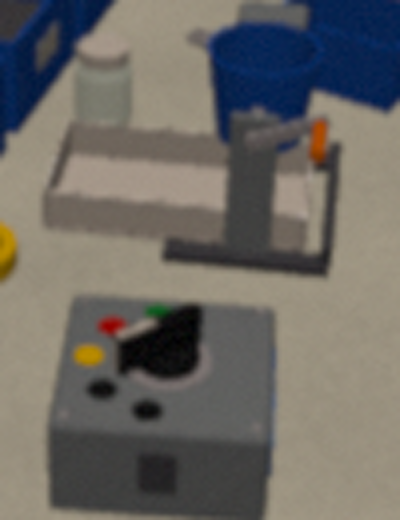

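The pointer stands at the second black mark. Green is the last mark, so it must turn two marks past it plus one more, over yellow and red. The crop pixels are: green (229,142) top and (158,312) side, and the handle (498,260) top and (320,141) side.

```bash
python3 - <<'E'
from h import *
T=lambda x,y:('top',180+(x+.5)/4-.5,190+(y+.5)/4-.5)
S=lambda x,y:('side',250+(x+.5)/4-.5,160+(y+.5)/4-.5)
top=[(66,183),(83,125),(131,94),(189,100),(229,142)]
sid=[(147,410),(102,388),(89,355),(112,326),(158,312)]
M=[]
for a,b in zip(top,sid):
    p,e=tri(T(*a),S(*b));q=onz(*T(*a),.09);M.append(q[:2]);print(p.round(4),round(e,4),q.round(4),onz(*S(*b),.09).round(4))
M=np.array(M)
# rigid fit: centre c, yaw
from scipy.optimize import least_squares
an=np.radians([80,40,0,-40,-80])
f=lambda v:(v[:2]+.062*np.c_[np.cos(an+v[2]),np.sin(an+v[2])]-M).ravel()
r=least_squares(f,[.6,.2,0]);print('console',r.x,abs(r.fun).max(),np.degrees(r.x[2]))
p,e=tri(T(498,260),S(320,141));print('handle',p,e)
for q in((458,267),(538,253)):print('hend',onz(*T(*q),.17))
print('rim',onz(*T(674,138),.19))
for q in((545,160),(525,155),(540,262)):print('arm',onz(*T(*q),.15))
print('stand foot corners',[onz(*T(*q),.01)[:2].round(3) for q in((500,70),(738,27),(785,222),(535,268))])
print('ptr tip',onz(*T(87,134),.136),'tail',onz(*T(180,195),.136))
E
```

```text
[0.5149 0.2424 0.0893] 0.0028 [0.5136 0.242  0.09  ] [0.5161 0.2434 0.09  ]
[0.5563 0.2293 0.0895] 0.0014 [0.5556 0.229  0.09  ] [0.5568 0.23   0.09  ]
[0.5785 0.194  0.0893] 0.0024 [0.5773 0.1936 0.09  ] [0.5795 0.195  0.09  ]
[0.5731 0.1518 0.0887] 0.0026 [0.5717 0.1513 0.09  ] [0.5739 0.1535 0.09  ]
[0.542  0.1231 0.0901] 0.0038 [0.5402 0.1227 0.09  ] [0.5439 0.1234 0.09  ]
console [0.51678839 0.18008796 0.21529653] 0.0008842290573466416 12.335582396482105
handle [ 0.45284825 -0.06663201  0.16441879] 0.0028910821137225276
hend [ 0.44766182 -0.03910473  0.17      ]
hend [ 0.45560544 -0.09407619  0.17      ]
rim [ 0.53095184 -0.18698372  0.19      ]
arm [ 0.51935073 -0.10278872  0.15      ]
arm [ 0.52322486 -0.08893968  0.15      ]
arm [ 0.44868461 -0.09692396  0.15      ]
stand foot corners [array([ 0.593, -0.082]), array([ 0.622, -0.27 ]), array([ 0.469, -0.3  ]), array([ 0.439, -0.105])]
ptr tip [0.54693564 0.21814644 0.136     ] tail [0.5022387  0.15356254 0.136     ]
```

Everything fits. The mark heights come out at about 89–90 mm and the handle at about 164–170 mm. The console is at (0.518,0.180) with yaw 12.3°, the stand yaw is about 8.5°, and drum_axis is at about (0.511,−0.056). Next I move above the selector, turning the tool +218° so the bar can be pinched and turned −120° within the wrist range.

>>> carry_out(
  linear=[
    [0.0156, 0.0307, 0],
    [0.0156, 0.0307, 0],
    [0.0156, 0.0307, 0],
    [0.0156, 0.0307, 0],
    [0.0156, 0.0307, 0],
    [0.0156, 0.0307, 0],
    [0.0156, 0.0307, 0],
    [0.0156, 0.0307, 0],
  ],
  angular=[
    [0, 0, 0.99],
    [0, 0, 0.99],
    [0, 0, 0.99],
    [0, 0, 0.99],
    [0, 0, 0.99],
    [0, 0, 0.99],
    [0, 0, 0.99],
    [0, 0, 0.99],
  ],
  hand=[1, 1, 1, 1, 1, 1, 1, 1],
  force=40,
)

```text
clock: 0.77
position: [0.2053, -0.4333, 0.4043]
ee_rot: [-0.0, 0.903, 0.43, 0.0]
contact_force: [-1.4, 0.7, -1.0]
width: 0.0854
gripper_force: 0.0
```

>>> carry_out(
  linear=[
    [0.0156, 0.0307, 0],
    [0.0156, 0.0307, 0],
    [0.0156, 0.0307, 0],
    [0.0156, 0.0307, 0],
    [0.0156, 0.0307, 0],
    [0.0156, 0.0307, 0],
    [0.0156, 0.0307, 0],
    [0.0156, 0.0307, 0],
  ],
  angular=[
    [0, 0, 0.99],
    [0, 0, 0.99],
    [0, 0, 0.99],
    [0, 0, 0.99],
    [0, 0, 0.99],
    [0, 0, 0.99],
    [0, 0, 0.99],
    [0, 0, 0.99],
  ],
  hand=[1, 1, 1, 1, 1, 1, 1, 1],
)

```text
clock: 1.43
position: [0.2676, -0.3105, 0.4044]
ee_rot: [-0.0, 0.724, 0.69, 0.0]
contact_force: [1.2, -0.3, 0.1]
width: 0.0856
gripper_force: 0.0
```

>>> carry_out(
  linear=[
    [0.0156, 0.0307, 0],
    [0.0156, 0.0307, 0],
    [0.0156, 0.0307, 0],
    [0.0156, 0.0307, 0],
    [0.0156, 0.0307, 0],
    [0.0156, 0.0307, 0],
    [0.0156, 0.0307, 0],
    [0.0156, 0.0307, 0],
  ],
  angular=[
    [0, 0, 0.99],
    [0, 0, 0.99],
    [0, 0, 0.99],
    [0, 0, 0.99],
    [0, 0, 0.99],
    [0, 0, 0.99],
    [0, 0, 0.99],
    [0, 0, 0.99],
  ],
  hand=[1, 1, 1, 1, 1, 1, 1, 1],
)

```text
clock: 2.1
position: [0.33, -0.1877, 0.4045]
ee_rot: [-0.0, 0.473, 0.881, 0.0]
contact_force: [-0.6, 0.9, -0.5]
width: 0.0855
gripper_force: 0.0
```

>>> carry_out(
  linear=[
    [0.0156, 0.0307, 0],
    [0.0156, 0.0307, 0],
    [0.0156, 0.0307, 0],
    [0.0156, 0.0307, 0],
    [0.0156, 0.0307, 0],
    [0.0156, 0.0307, 0],
    [0.0156, 0.0307, 0],
    [0.0156, 0.0307, 0],
  ],
  angular=[
    [0, 0, 0.99],
    [0, 0, 0.99],
    [0, 0, 0.99],
    [0, 0, 0.99],
    [0, 0, 0.99],
    [0, 0, 0.99],
    [0, 0, 0.99],
    [0, 0, 0.99],
  ],
  hand=[1, 1, 1, 1, 1, 1, 1, 1],
)

```text
clock: 2.77
position: [0.3924, -0.0649, 0.4044]
ee_rot: [-0.0, 0.175, 0.985, 0.0]
contact_force: [-0.9, -0.0, -0.7]
width: 0.0856
gripper_force: 0.0
```

>>> carry_out(
  linear=[
    [0.0156, 0.0307, 0],
    [0.0156, 0.0307, 0],
    [0.0156, 0.0307, 0],
    [0.0156, 0.0307, 0],
    [0.0156, 0.0307, 0],
    [0.0156, 0.0307, 0],
    [0.0156, 0.0307, 0],
    [0.0156, 0.0307, 0],
  ],
  angular=[
    [0, 0, 0.99],
    [0, 0, 0.99],
    [0, 0, 0.99],
    [0, 0, 0.99],
    [0, 0, 0.99],
    [0, 0, 0.99],
    [0, 0, 0.99],
    [0, 0, 0.99],
  ],
  hand=[1, 1, 1, 1, 1, 1, 1, 1],
)

```text
clock: 3.43
position: [0.4548, 0.0578, 0.4043]
ee_rot: [-0.0, -0.14, 0.99, 0.0]
contact_force: [-0.2, 0.1, 0.2]
width: 0.0854
gripper_force: 0.0
```

>>> carry_out(
  linear=[
    [0.0156, 0.0307, 0],
    [0.0156, 0.0307, 0],
    [0.0156, 0.0307, 0],
    [0.0156, 0.0307, 0],
    [0.0156, 0.0307, 0],
    [0.0156, 0.0307, 0],
    [0.0156, 0.0307, 0],
    [0.0156, 0.0307, 0],
  ],
  angular=[
    [0, 0, 0.99],
    [0, 0, 0.99],
    [0, 0, 0.99],
    [0, 0, 0.99],
    [0, 0, 0.99],
    [0, 0, 0.99],
    [0, 0, 0.99],
    [0, 0, 0.99],
  ],
  hand=[1, 1, 1, 1, 1, 1, 1, 1],
)

```text
clock: 4.1
position: [0.5172, 0.1806, 0.4042]
ee_rot: [-0.001, -0.442, 0.897, 0.0]
contact_force: [0.4, -0.2, -1.0]
width: 0.0853
gripper_force: 0.0
```

```bash
python3 - <<'E'
from h import *
s=manip.get_state();snap('wrist','w1.png');p=P('wrist');H=np.array(p['hand_eye'])
from scipy.spatial.transform import Rotation as R
Rt=R.from_quat(np.roll(s['ee_rot'],-1)).as_matrix()
def proj(X):
    c=np.linalg.inv(H)@np.r_[Rt.T@(np.array(X)-s['position']),1];return (p['fx']*c[0]/c[2]+p['cx'],p['fy']*c[1]/c[2]+p['cy'])
C=np.array([.5178,.1806])
im=cv2.imread('pics/w1.png')
def dot(X):
    u=proj(X);cv2.drawMarker(im,(int(u[0]+.5),int(u[1]+.5)),(255,0,255),0,12,1);print(np.round(u,1))
for a in(80,40,0,-40,-80):
    t=np.radians(a+12.3);dot([*(C+.062*np.r_[np.cos(t),np.sin(t)]),.09])
t=np.radians(52.3)
dot([*C,.136]);dot([*(C+.05*np.r_[np.cos(t),np.sin(t)]),.136])
cv2.imwrite('pics/w1m.png',im)
E
```

```text
[316.2 240.8]
[278.5 253.1]
[240.8 240.6]
[218.7 207.4]
[223.6 166.6]
[278.5 211.7]
[278.4 263.8]
```

View pics/w1m.png

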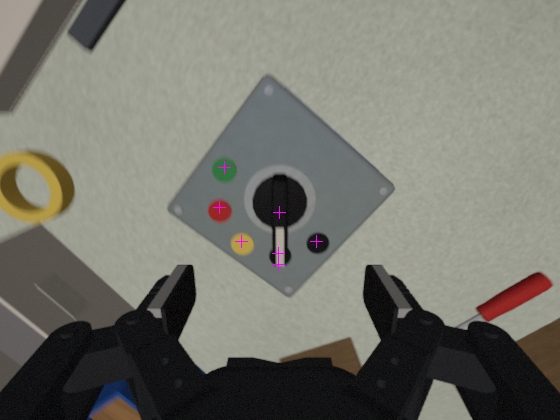

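The wrist view shows the bar vertical at u≈279, between the fingers, and the marks agree with the projection to within 3 px. Now I go down and pinch.

>>> carry_out(
  linear=[
    [0.0036, 0.0028, -0.05],
    [0, 0, -0.065],
    [0, 0, -0.065],
    [0, 0, -0.05],
    [0, 0, -0.022],
    [0, 0, 0],
    [0, 0, 0],
    [0, 0, 0],
  ],
  angular=[
    [0, 0, 0],
    [0, 0, 0],
    [0, 0, 0],
    [0, 0, 0],
    [0, 0, 0],
    [0, 0, 0],
    [0, 0, 0],
    [0, 0, 0],
  ],
  hand=[1, 1, 1, 1, 1, 0, 0, 0],
  force=40,
)

```text
clock: 4.82
position: [0.5194, 0.1811, 0.2796]
ee_rot: [0.001, -0.44, 0.898, -0.0]
contact_force: [0.6, 0.4, 0.4]
width: 0.0517
gripper_force: 0.0
```

>>> carry_out(
  linear=[
    [0, 0, 0],
    [0, 0, 0],
    [0, 0, 0],
    [0, 0, 0],
    [0, 0, 0],
    [0, 0, 0],
  ],
  angular=[
    [0, 0, 0],
    [0, 0, 0],
    [0, 0, 0],
    [0, 0, 0],
    [0, 0, 0],
    [0, 0, 0],
  ],
  hand=[0, 0, 0, 0, 0, 0],
)

```text
clock: 5.32
position: [0.5184, 0.1819, 0.28]
ee_rot: [0.001, -0.44, 0.898, 0.001]
contact_force: [-3.0, 2.3, 6.2]
width: 0.0132
gripper_force: 42.5
```

Gripped at 13 mm, with a slight touch on the disc. I raise 2 mm and turn −120°.

>>> carry_out(
  linear=[
    [0, 0, 0.004],
    [0, 0, 0.002],
    [0, 0, 0],
    [0, 0, 0],
    [0, 0, 0],
    [0, 0, 0],
    [0, 0, 0],
    [0, 0, 0],
  ],
  angular=[
    [0, 0, 0],
    [0, 0, -1],
    [0, 0, -1],
    [0, 0, -1],
    [0, 0, -1],
    [0, 0, -1],
    [0, 0, -1],
    [0, 0, -1],
  ],
  hand=[0, 0, 0, 0, 0, 0, 0, 0],
)

```text
clock: 5.98
position: [0.519, 0.1814, 0.2802]
ee_rot: [-0.0, -0.173, 0.985, 0.0]
contact_force: [1.8, 2.5, -11.2]
width: 0.0136
gripper_force: 40.3
```

>>> carry_out(
  linear=[
    [0, 0, 0],
    [0, 0, 0],
    [0, 0, 0],
    [0, 0, 0],
    [0, 0, 0],
    [0, 0, 0],
    [0, 0, 0],
    [0, 0, 0],
  ],
  angular=[
    [0, 0, -1],
    [0, 0, -1],
    [0, 0, -1],
    [0, 0, -1],
    [0, 0, -1],
    [0, 0, -1],
    [0, 0, -1],
    [0, 0, -1],
  ],
  hand=[0, 0, 0, 0, 0, 0, 0, 0],
)

```text
clock: 6.65
position: [0.519, 0.1807, 0.2802]
ee_rot: [-0.0, 0.146, 0.989, -0.001]
contact_force: [2.0, -0.7, -11.2]
width: 0.0136
gripper_force: 40.4
```

>>> carry_out(
  linear=[
    [0, 0, 0],
    [0, 0, 0],
    [0, 0, 0],
    [0, 0, 0],
    [0, 0, 0],
    [0, 0, 0],
    [0, 0, 0],
    [0, 0, 0],
  ],
  angular=[
    [0, 0, -1],
    [0, 0, -1],
    [0, 0, -1],
    [0, 0, -1],
    [0, 0, -1],
    [0, 0, -1],
    [0, 0, -1],
    [0, 0, -1],
  ],
  hand=[0, 0, 0, 0, 0, 0, 0, 0],
)

```text
clock: 7.32
position: [0.5186, 0.1801, 0.2802]
ee_rot: [-0.0, 0.45, 0.893, -0.002]
contact_force: [0.6, -3.0, -7.9]
width: 0.0133
gripper_force: 40.6
```

>>> carry_out(
  linear=[
    [0, 0, 0],
    [0, 0, 0],
    [0, 0, 0],
    [0, 0, 0],
    [0, 0, 0],
    [0, 0, 0],
  ],
  angular=[
    [0, 0, -1],
    [0, 0, -1],
    [0, 0, -1],
    [0, 0, -0.2],
    [0, 0, 0],
    [0, 0, 0],
  ],
  hand=[0, 0, 0, 0, 0, 0],
)

```text
clock: 7.82
position: [0.5184, 0.18, 0.2802]
ee_rot: [-0.0, 0.557, 0.83, -0.002]
contact_force: [0.5, -5.8, -11.5]
width: 0.0133
gripper_force: 40.2
```

The tool's y axis is now at 22.3°, which matches pointing at green. Release, lift and move over to the handle.

>>> carry_out(
  linear=[
    [0, 0, 0],
    [0, 0, 0],
    [0, 0, 0],
    [0, 0, 0],
    [0, 0, 0.04],
    [0, 0, 0.07],
    [0, 0, 0.07],
    [0, 0, 0.06],
  ],
  angular=[
    [0, 0, 0],
    [0, 0, 0],
    [0, 0, 0],
    [0, 0, 0],
    [0, 0, 0],
    [0, 0, 0],
    [0, 0, 0],
    [0, 0, 0],
  ],
  hand=[1, 1, 1, 1, 1, 1, 1, 1],
  force=30,
)

```text
clock: 8.48
position: [0.5189, 0.1815, 0.4046]
ee_rot: [0.001, 0.558, 0.83, 0.001]
contact_force: [1.1, 0.6, -0.5]
width: 0.0856
gripper_force: 0.0
```

>>> carry_out(
  linear=[
    [-0.0188, -0.07, 0],
    [-0.0188, -0.07, 0],
    [-0.0188, -0.07, 0],
    [-0.0188, -0.07, 0],
    [-0.0188, -0.07, 0],
    [-0.0188, -0.07, 0],
    [-0.0188, -0.07, 0],
    [0, 0, 0],
  ],
  angular=[
    [0, 0, 0],
    [0, 0, -0.6],
    [0, 0, -0.6],
    [0, 0, -0.6],
    [0, 0, -0.6],
    [0, 0, -0.6],
    [0, 0, 0],
    [0, 0, 0],
  ],
  hand=[1, 1, 1, 1, 1, 1, 1, 1],
)

```text
clock: 9.15
position: [0.4519, -0.0684, 0.4026]
ee_rot: [0.002, 0.656, 0.755, -0.001]
contact_force: [0.4, 1.1, -0.4]
width: 0.0854
gripper_force: 0.0
```

```bash
cat >> h.py <<'E'
from scipy.spatial.transform import Rotation as R
def wproj(s,X):
    p=P('wrist');H=np.array(p['hand_eye']);Rt=R.from_quat(np.roll(s['ee_rot'],-1)).as_matrix()
    c=np.linalg.inv(H)@np.r_[Rt.T@(np.array(X)-s['position']),1];return np.array([p['fx']*c[0]/c[2]+p['cx'],p['fy']*c[1]/c[2]+p['cy']])
E
python3 - <<'E'
from h import *
s=manip.get_state();snap('wrist','w2.png');snap('top','t2.png');print(s['position'],s['ee_rot'])
im=cv2.imread('pics/w2.png')
for X in([.453,-.0655,.166],[.4489,-.0383,.166],[.4571,-.0927,.166],[.511,-.0555,.14],[.531,-.187,.19],[.5420,.1231,.09]):
    u=wproj(s,X);print(u.round(1));cv2.drawMarker(im,tuple(int(i+.5) for i in u),(255,0,255),0,12,1)
t=cv2.resize(cv2.imread('pics/t2.png')[190:275,180:260],None,fx=3,fy=3)
im[:255,:240]=t
cv2.imwrite('pics/w2m.png',im)
E
```

```text
[ 0.45186102 -0.06839284  0.40263409] [ 0.00183329  0.65573165  0.75499073 -0.00128131]
[279.7 221.5]
[279.4 185.8]
[280.  254.4]
[350.  208.6]
[353.4 382.6]
[420.6 -12.2]
```

View pics/w2m.png

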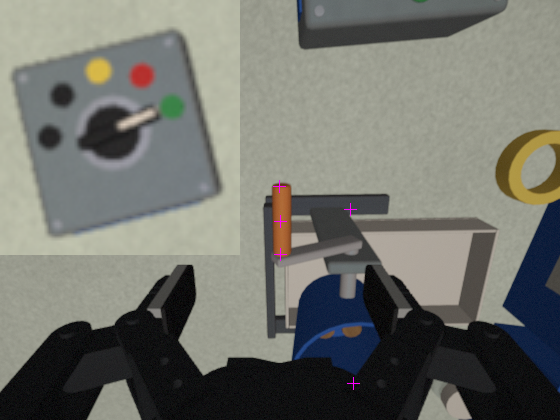

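The inset shows the selector aimed at the green mark. The wrist view shows the orange handle at (281,221), exactly where it was predicted. Now I go down and pinch it.

>>> carry_out(
  linear=[
    [0.001, 0.01, -0.03],
    [0, 0, -0.05],
    [0, 0, -0.05],
    [0, 0, -0.034],
    [0, 0, 0],
    [0, 0, 0],
    [0, 0, 0],
    [0, 0, 0],
  ],
  angular=[
    [0, 0, 0],
    [0, 0, 0],
    [0, 0, 0],
    [0, 0, 0],
    [0, 0, 0],
    [0, 0, 0],
    [0, 0, 0],
    [0, 0, 0],
  ],
  hand=[1, 1, 1, 1, 1, 0, 0, 0],
  force=30,
)

```text
clock: 9.92
position: [0.4545, -0.0585, 0.3212]
ee_rot: [0.001, 0.653, 0.757, 0.001]
contact_force: [0.2, -0.6, 0.6]
width: 0.0513
gripper_force: 0.0
```

>>> carry_out(
  linear=[
    [0, 0, 0],
    [0, 0, 0],
    [0, 0, 0],
    [0, 0, 0],
    [0, 0, 0],
    [0, 0, 0],
  ],
  angular=[
    [0, 0, 0],
    [0, 0, 0],
    [0, 0, 0],
    [0, 0, 0],
    [0, 0, 0],
    [0, 0, 0],
  ],
  hand=[0, 0, 0, 0, 0, 0],
)

```text
clock: 10.42
position: [0.4526, -0.059, 0.3204]
ee_rot: [-0.001, 0.654, 0.757, -0.001]
contact_force: [-4.8, -0.3, 5.6]
width: 0.0128
gripper_force: 29.2
```

```bash
python3 - <<'E'
import numpy as np
a=np.radians(8.5);x=np.r_[np.cos(a),np.sin(a)]
def seg(t0,t1,n):
    t=np.linspace(t0,t1,n+1);th=np.radians(156.2)-t
    s=.0645*np.c_[np.cos(th),np.sin(th)];d=np.diff(s,axis=0)/.5
    print([[round(float(v),4) for v in (d[i,0]*x[0],d[i,0]*x[1],d[i,1])] for i in range(n)])
seg(0,.5,8);seg(.5,1.0,8);seg(1,1.45,8);seg(1.45,1.9,8);seg(1.9,2.26,8)
E
```

```text
[[0.0034, 0.0005, 0.0073], [0.0039, 0.0006, 0.007], [0.0043, 0.0006, 0.0068], [0.0047, 0.0007, 0.0065], [0.0051, 0.0008, 0.0062], [0.0055, 0.0008, 0.0058], [0.0058, 0.0009, 0.0055], [0.0062, 0.0009, 0.0051]]
[[0.0065, 0.001, 0.0047], [0.0067, 0.001, 0.0043], [0.007, 0.001, 0.0039], [0.0072, 0.0011, 0.0034], [0.0074, 0.0011, 0.0029], [0.0076, 0.0011, 0.0025], [0.0077, 0.0012, 0.002], [0.0078, 0.0012, 0.0015]]
[[0.0071, 0.0011, 0.0009], [0.0072, 0.0011, 0.0005], [0.0072, 0.0011, 0.0001], [0.0072, 0.0011, -0.0003], [0.0071, 0.0011, -0.0007], [0.0071, 0.0011, -0.0011], [0.007, 0.001, -0.0015], [0.0069, 0.001, -0.0019]]
[[0.0068, 0.001, -0.0023], [0.0067, 0.001, -0.0027], [0.0065, 0.001, -0.0031], [0.0063, 0.0009, -0.0034], [0.0061, 0.0009, -0.0038], [0.0059, 0.0009, -0.0041], [0.0057, 0.0008, -0.0044], [0.0054, 0.0008, -0.0048]]
[[0.0041, 0.0006, -0.004], [0.0039, 0.0006, -0.0042], [0.0038, 0.0006, -0.0044], [0.0036, 0.0005, -0.0046], [0.0034, 0.0005, -0.0047], [0.0031, 0.0005, -0.0049], [0.0029, 0.0004, -0.005], [0.0027, 0.0004, -0.0051]]
```

Gripped at 12.8 mm. Now I carry the handle through the first part of the arc.

>>> carry_out(
  linear=[
    [0.0034, 0.0005, 0.0073],
    [0.0039, 0.0006, 0.007],
    [0.0043, 0.0006, 0.0068],
    [0.0047, 0.0007, 0.0065],
    [0.0051, 0.0008, 0.0062],
    [0.0055, 0.0008, 0.0058],
    [0.0058, 0.0009, 0.0055],
    [0.0062, 0.0009, 0.0051],
  ],
  angular=[
    [0, 0, 0],
    [0, 0, 0],
    [0, 0, 0],
    [0, 0, 0],
    [0, 0, 0],
    [0, 0, 0],
    [0, 0, 0],
    [0, 0, 0],
  ],
  hand=[0, 0, 0, 0, 0, 0, 0, 0],
)

```text
clock: 11.08
position: [0.4695, -0.0563, 0.3441]
ee_rot: [-0.005, 0.653, 0.757, -0.005]
contact_force: [-13.7, -4.4, 5.2]
width: 0.0131
gripper_force: 29.4
```

>>> carry_out(
  linear=[
    [0.0065, 0.001, 0.0047],
    [0.0067, 0.001, 0.0043],
    [0.007, 0.001, 0.0039],
    [0.0072, 0.0011, 0.0034],
    [0.0074, 0.0011, 0.0029],
    [0.0076, 0.0011, 0.0025],
    [0.0077, 0.0012, 0.002],
    [0.0078, 0.0012, 0.0015],
  ],
  angular=[
    [0, 0, 0],
    [0, 0, 0],
    [0, 0, 0],
    [0, 0, 0],
    [0, 0, 0],
    [0, 0, 0],
    [0, 0, 0],
    [0, 0, 0],
  ],
  hand=[0, 0, 0, 0, 0, 0, 0, 0],
)

```text
clock: 11.75
position: [0.5001, -0.0516, 0.359]
ee_rot: [-0.002, 0.654, 0.757, -0.002]
contact_force: [-9.8, -1.7, 11.3]
width: 0.0132
gripper_force: 30.8
```

>>> carry_out(
  linear=[
    [0.0071, 0.0011, 0.0009],
    [0.0072, 0.0011, 0.0005],
    [0.0072, 0.0011, 0.0001],
    [0.0072, 0.0011, -0.0003],
    [0.0071, 0.0011, -0.0007],
    [0.0071, 0.0011, -0.0011],
    [0.007, 0.001, -0.0015],
    [0.0069, 0.001, -0.0019],
  ],
  angular=[
    [0, 0, 0],
    [0, 0, 0],
    [0, 0, 0],
    [0, 0, 0],
    [0, 0, 0],
    [0, 0, 0],
    [0, 0, 0],
    [0, 0, 0],
  ],
  hand=[0, 0, 0, 0, 0, 0, 0, 0],
)

```text
clock: 12.42
position: [0.5291, -0.0472, 0.3558]
ee_rot: [-0.002, 0.654, 0.757, -0.002]
contact_force: [-7.0, -0.8, 9.6]
width: 0.0129
gripper_force: 32.0
```

>>> carry_out(
  linear=[
    [0.0068, 0.001, -0.0023],
    [0.0067, 0.001, -0.0027],
    [0.0065, 0.001, -0.0031],
    [0.0063, 0.0009, -0.0034],
    [0.0061, 0.0009, -0.0038],
    [0.0059, 0.0009, -0.0041],
    [0.0057, 0.0008, -0.0044],
    [0.0054, 0.0008, -0.0048],
  ],
  angular=[
    [0, 0, 0],
    [0, 0, 0],
    [0, 0, 0],
    [0, 0, 0],
    [0, 0, 0],
    [0, 0, 0],
    [0, 0, 0],
    [0, 0, 0],
  ],
  hand=[0, 0, 0, 0, 0, 0, 0, 0],
)

```text
clock: 13.08
position: [0.5539, -0.0434, 0.3415]
ee_rot: [-0.002, 0.654, 0.757, -0.001]
contact_force: [-7.0, -0.3, 2.9]
width: 0.0129
gripper_force: 31.8
```

>>> carry_out(
  linear=[
    [0.0041, 0.0006, -0.004],
    [0.0039, 0.0006, -0.0042],
    [0.0038, 0.0006, -0.0044],
    [0.0036, 0.0005, -0.0046],
    [0.0034, 0.0005, -0.0047],
    [0.0031, 0.0005, -0.0049],
    [0.0029, 0.0004, -0.005],
    [0.0027, 0.0004, -0.0051],
  ],
  angular=[
    [0, 0, 0],
    [0, 0, 0],
    [0, 0, 0],
    [0, 0, 0],
    [0, 0, 0],
    [0, 0, 0],
    [0, 0, 0],
    [0, 0, 0],
  ],
  hand=[0, 0, 0, 0, 0, 0, 0, 0],
)

```text
clock: 13.75
position: [0.5675, -0.0413, 0.3229]
ee_rot: [-0.002, 0.654, 0.757, -0.001]
contact_force: [-6.5, 0.4, 3.0]
width: 0.0128
gripper_force: 33.1
```

>>> carry_out(
  linear=[
    [0, 0, 0],
    [0, 0, 0],
    [0, 0, 0],
    [0, 0, 0],
    [0, 0, 0],
    [0, 0, 0],
  ],
  angular=[
    [0, 0, 0],
    [0, 0, 0],
    [0, 0, 0],
    [0, 0, 0],
    [0, 0, 0],
    [0, 0, 0],
  ],
  hand=[0, 0, 0, 0, 0, 0],
)

```text
clock: 14.25
position: [0.5677, -0.0413, 0.3224]
ee_rot: [-0.002, 0.654, 0.757, -0.001]
contact_force: [-5.4, -0.9, 0.5]
width: 0.0132
gripper_force: 32.9
```

```bash
python3 - <<'E'
from h import *
a=snap('top','t3.png')[150:270,290:390];b=snap('side','s3.png')[160:260,255:345]
im=np.hstack([cv2.resize(a,(400,480)),cv2.resize(b,(400,480))])
cv2.imwrite('pics/m3.png',im[...,::-1])
E
```

```text
(no output)
```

View pics/m3.png

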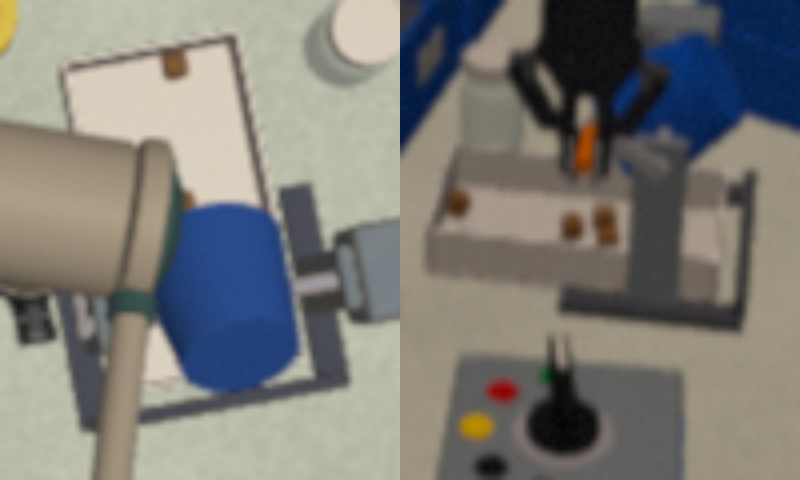

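All four plugs lie in the tray: at the far end near (457,203) in the side crop, and at (571,226), (605,217) and (607,234). The selector is still at green. Now I swing the drum back along the same arc.

>>> carry_out(
  linear=[
    [-0.0056, -0.0008, 0.0101],
    [-0.0065, -0.001, 0.0096],
    [-0.0074, -0.0011, 0.009],
    [-0.008, -0.0012, 0.0082],
    [-0.0111, -0.0016, 0.0092],
    [-0.012, -0.0018, 0.0079],
    [-0.0128, -0.0019, 0.0065],
    [-0.0135, -0.002, 0.005],
  ],
  angular=[
    [0, 0, 0],
    [0, 0, 0],
    [0, 0, 0],
    [0, 0, 0],
    [0, 0, 0],
    [0, 0, 0],
    [0, 0, 0],
    [0, 0, 0],
  ],
  hand=[0, 0, 0, 0, 0, 0, 0, 0],
)

```text
clock: 15.02
position: [0.5309, -0.047, 0.3568]
ee_rot: [0.002, 0.654, 0.757, 0.002]
contact_force: [1.9, 3.9, -7.2]
width: 0.0132
gripper_force: 29.4
```

>>> carry_out(
  linear=[
    [-0.0139, -0.002, 0.0034],
    [-0.0142, -0.0022, 0.0018],
    [-0.0144, -0.0022, 0.0002],
    [-0.0143, -0.0022, -0.0014],
    [-0.0155, -0.0024, -0.0035],
    [-0.015, -0.0022, -0.0054],
    [-0.0142, -0.0021, -0.0073],
    [-0.0132, -0.002, -0.009],
  ],
  angular=[
    [0, 0, 0],
    [0, 0, 0],
    [0, 0, 0],
    [0, 0, 0],
    [0, 0, 0],
    [0, 0, 0],
    [0, 0, 0],
    [0, 0, 0],
  ],
  hand=[0, 0, 0, 0, 0, 0, 0, 0],
)

```text
clock: 15.68
position: [0.4749, -0.0557, 0.349]
ee_rot: [0.005, 0.654, 0.756, 0.004]
contact_force: [3.9, 6.1, 3.3]
width: 0.0133
gripper_force: 31.6
```

>>> carry_out(
  linear=[
    [-0.012, -0.0018, -0.0106],
    [-0.0106, -0.0016, -0.012],
    [-0.009, -0.0013, -0.0133],
    [-0.0073, -0.0011, -0.0143],
    [0, 0, 0],
    [0, 0, 0],
  ],
  angular=[
    [0, 0, 0],
    [0, 0, 0],
    [0, 0, 0],
    [0, 0, 0],
    [0, 0, 0],
    [0, 0, 0],
  ],
  hand=[0, 0, 0, 0, 0, 0],
)

```text
clock: 16.18
position: [0.454, -0.059, 0.3218]
ee_rot: [0.002, 0.654, 0.757, 0.001]
contact_force: [-1.2, 2.5, 4.8]
width: 0.0124
gripper_force: 34.1
```

Back within 2 mm of the start pose. Release, rise and check.

>>> carry_out(
  linear=[
    [0, 0, 0],
    [0, 0, 0],
    [0, 0, 0],
    [0, 0, 0],
    [0, 0, 0.03],
    [0, 0, 0.06],
    [0, 0, 0.06],
    [0, 0, 0.06],
  ],
  angular=[
    [0, 0, 0],
    [0, 0, 0],
    [0, 0, 0],
    [0, 0, 0],
    [0, 0, 0],
    [0, 0, 0],
    [0, 0, 0],
    [0, 0, 0],
  ],
  hand=[1, 1, 1, 1, 1, 1, 1, 1],
)

```text
clock: 16.85
position: [0.4535, -0.059, 0.4255]
ee_rot: [-0.001, 0.654, 0.757, -0.001]
contact_force: [0.5, -0.8, 0.6]
width: 0.0856
gripper_force: 0.0
```

>>> carry_out(
  linear=[
    [-0.05, 0, 0],
    [-0.05, 0, 0],
    [-0.05, 0, 0],
    [-0.05, 0, 0],
    [0, 0, 0],
    [0, 0, 0],
    [0, 0, 0],
    [0, 0, 0],
  ],
  angular=[
    [0, 0, 0],
    [0, 0, 0],
    [0, 0, 0],
    [0, 0, 0],
    [0, 0, 0],
    [0, 0, 0],
    [0, 0, 0],
    [0, 0, 0],
  ],
  hand=[1, 1, 1, 1, 1, 1, 1, 1],
)

```text
clock: 17.52
position: [0.3545, -0.0591, 0.4248]
ee_rot: [0.0, 0.654, 0.757, 0.0]
contact_force: [0.2, -0.0, 0.0]
width: 0.0856
gripper_force: 0.0
```

```bash
python3 - <<'E'
from h import *
a=snap('top','t4.png')[150:275,180:390];b=snap('side','s4.png')[160:290,250:350]
im=np.hstack([cv2.resize(a,(480,286)),cv2.resize(b,(220,286))])
cv2.imwrite('pics/m4.png',im[...,::-1]);print(manip.get_state()['clock'])
E
```

```text
17.6167
```

View pics/m4.png

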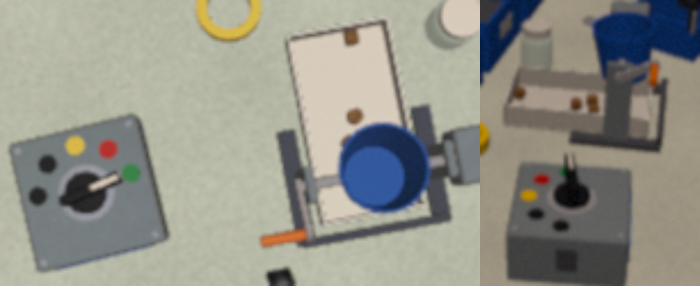

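The drum is upright and empty, the four plugs lie in the tray, the selector is at green, and the gripper is clear.

```bash
python3 -c "
from rig import manip
print(manip.sign_off())"
```

```text
the job is handed in; nothing more can be done
None
```

I turned the selector to green, then tipped the drum so all four plugs dropped into the tray, swung it back upright, and handed the job in at about 17.6 s; the sign-off returned no verdict.

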